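Lock the folded microscope arm with its pin

ROBOT

A 6-joint arm with a two-finger parallel gripper is mounted at the origin on the work surface. World frame = base frame: x ahead of the robot, y to its left, z up, the work surface at z = 0. Lengths are in mm, angles in rad, forces in N, time in s.
With the tool pointing down it reaches from about 325 to 775 mm from the base axis. Payload 9.3 kg.
Tool frame: the origin (TCP) lies at the centre of the arm's flange, where the gripper is bolted on; the fingertips stand 173 mm ahead of it and the grasp point (between the pads) lies r.grasp_offset ahead of it (r.grasp_offset is the distance from the TCP to the grasp point, in mm); z points along the fingers, y is the line along which they close (so a half turn about z gives the same grasp; the last joint's range is limited). The gripper opens to 85 mm and grips with 20 to 120 N. Pads are 22 mm wide; open, the fingers measure 114 mm over their backs; the gripper's body (76 mm by 85 mm) begins 54 mm behind the grasp point. The pads swing forward as they close: fully open they stand 13 mm farther back than shut.
Start: joints at [-1.253, 0.259, 0.021, 1.334, 0, 1.418], TCP at [249.473, -490.164, 404.679] pointing down, gripper open.
Joint ranges: [-3.04, 3.04], [-0.91, 1.82], [-1.04, 1.36], [-1.92, 1.95], [-1.52, 1.45], [-3.14, 3.14]. Speed limits (rad/s): [2.22, 2.22, 2.79, 3.14, 3.14, 3.14].

INTERFACE

Orientations are given as a rotation vector (axis times angle).
In Python, from bench import r gives the robot as it stands.
- The arm moves only by the tool carry_out, never from a script. Its argument "rows" is a list of rows, each a list of 5 numbers: the shift along the tool's x, y, z in units of 50 mm (1.0 is 50 mm), then the turn about the tool's z in units of 6 degrees (1.0 is 6 degrees), then the finger opening in mm, from 0 to 85.4. A call has 1 to 5 rows; each row shifts and turns the commanded pose from where the row before left it, along the tool's axes as they then stand; what a row does not reach is not made up. A row lasts 1/10 s, in which the tool goes at most 50 mm and 8.59 degrees, less where a joint would pass 70% of its speed; a pose out of reach is approached as far as the arm can. A call is refused whole if a number of a shift passes 1 or a number of a turn 1, either way. A call with a gripper value outside its range is refused whole. The fingers move at their own pace and stop on an object; "squeeze" is the grip in N (left out, the last holds). Time passes only in rows, so rows that do not move let the fingers close. It gives the time, the measured TCP pose, the force, the opening and the grip force at its end, in the units of the state.
- r.observe(): the state, without advancing time (a new reading comes with each control period).
- r.capture(name): name is "side" or "top"; returns a dict with "color" (420x560x3 uint8, red, green, blue), "vertical_fov" (degrees; the focal length in pixels is half the picture's height over the tangent of half this angle, whatever the lens; pixels are square), "cx", "cy" (the principal point, pixels), "origin" and "attitude" of the camera in the world. Camera axes: x right, y down, z forward; pixel columns grow to the right and rows downward; lengths in mm; the calibration is good to about 2 mm. A picture is of the moment at which its call begins. There is no depth.
- r.job_done(): hands the job in; it is judged then, once.
The state is a dict: "clock": time; "qpos": joint angles; "qd": joint speeds; "effort": joint torques, N m; "tcp_pos": TCP position; "orientation": TCP orientation; "wrist_force": force on the tool from outside, world axes, zero at the start; "wrist_torque": the same for the moment, N m; "width": opening from 0.0 (shut) to 1.0 (fully open); "gripper_force": force on a finger pad.
Only numpy, scipy, OpenCV 4.12 (cv2) and the standard library are available. Lean on these libraries where they do the work, as an engineer would, in place of code of your own. Each camera call takes 0.05 s, during which the arm holds its last target. There are 200 camera calls.

TASK

The microscope's swing arm is folded away. Take the locking pin from its holder, feel for the locking hole with the pin's tip across the steel face hidden inside the pocket of the arm's foot, push the pin gently but fully home in it, and let go. Press on the foot with the pin only lightly, never with more than about 2 kg of push, and leave the tube rack, bottle and jar where they stand.

Things in the scene. Friction and masses are not known exactly. Their poses are not given: they have to be found in the camera images.
- pin: Steel locking pin, 90 to 140 g, level in its holder. Flat dark grip 36 mm long (x), 14 thick (y), 28 high (17 below to 11 above the rod's axis); from its front a 10 mm round rod, 110 mm long. Origin on the rod's axis at mid-grip; x along the rod to the tip, y across the grip, z up. In the holder the axis is 55 mm above the desk and the grip hangs free: grasp its flat sides from above.
- pin_tip (a point): Centre of the end of the pin's rod, 128 mm from the pin's origin along its x.
- holder: Grey plastic holder fixed to the desk: base 100 x 60 x 8 mm, two upright forks (8 mm thick, 32 wide, 60 high) whose open-topped notches carry the rod; lift the pin straight up by over 15 mm to clear them. Origin on the desk under the pin's origin as it lies; x along the pin to its tip; forks at x = 30 and 100 mm.
- foot: White cast foot of the swing arm, fixed: 150 mm deep (x from -40 to 110), 190 wide (y), 100 high; column of 40 mm diameter at x = 70 mm carries the folded arm, 237 mm above the desk, reaching to +y. A pocket opens in its front, towards the robot. Origin on the desk under the centre of the pocket's inner end, the hidden face; x points in, the way the pin goes, y left, z up.
- foot_mouth (a point): Middle of the pocket's open front, 60 mm above the desk, 40 mm before the hidden face. The pocket is 76 mm wide (38 each side) and reaches from its flat sill, 53 mm above the desk, to 78 mm. Axes as the foot's.
- foot_face (a point): Middle of the flat steel hidden face, 60 mm above the desk (NOT the hole). Axes as the foot's. The hole's centre lies anywhere from y = -25 to 25 mm, unknown. Hole 14 mm wide, 14 high (53 to 67 mm above the desk), hard end 35 mm behind the face. The plate does not move. A pin level at 60 mm, along x, has 2 mm to spare all round. Released, it stays in, drooping about 0.1 rad.
- tube_rack: Clear plastic test-tube rack with six stoppered tubes, 160 x 56 mm, 125 mm high, loose; origin at the centre of its underside, x along its length.
- reagent: Amber reagent bottle with black cap, 64 mm diameter, 140 mm high, loose; origin at the centre of its underside.
- jar: Glass specimen jar with white lid, 72 mm diameter, 85 mm high, loose; origin at the centre of its underside.
There are look-alikes about, which are no part of the job. Leave any blue or turquoise look-alike of the holder alone.

How it is judged (in metres and radians):
On the way, in this order (a step that is already met when the one before it is completed fails the run):
1. the pin is lifted out of its holder in the gripper (contact force between pin and holder below 0.01 N and z of pin in the frame of holder above 0.068 m and contact force between pin and the fingers above 1 N), for 0.1 s.
2. the held pin's tip is in the locking hole, at least 8 mm behind the hidden face (x of pin_tip in the frame of foot between 0.008 and 0.045 m and y of pin_tip in the frame of foot between -0.05 and 0.05 m and z of pin_tip in the frame of foot between 0.05 and 0.078 m and contact force between pin and the fingers above 1 N), for 0.1 s.
At the end, for the whole second after the job is handed in: The pin is in the locking hole of the foot with its tip at least 28 mm behind the hidden face (35 mm is the hole's end), along the hole within 0.3 rad, released and at rest (x of pin_tip in the frame of foot between 0.028 and 0.04 m and y of pin_tip in the frame of foot between -0.045 and 0.045 m and z of pin_tip in the frame of foot between 0.05 and 0.078 m and angle between the x axis of pin and the x axis of foot, either way round below 0.3 rad and contact force between pin and the fingers below 0.01 N and linear speed of pin below 0.01 m/s); the robot touches nothing.
It fails at once if the pin is pressed on the foot or its locking plate with more than 25 N (contact force between pin and foot above 25 N).
It fails at once if the tube rack, the bottle or the jar is shifted by more than 15 mm (distance of any of tube_rack, reagent, jar from where it was at the start of the episode above 0.015 m).
It also fails if it takes over 69 s, if anything falls off the work surface, if the arm or the gripper's body presses on something with over 40 N, if the wrist force passes 120 N, or if a joint passes its speed limit or range.

## Working session

There is one attempt and no reset: what is moved stays moved. The work goes in short steps, Python scripts to look and compute and a tool call to move; the robot and the scene stay as the last step left them, time stands still between calls to the robot, and variables do not carry over. Pictures are saved under pics/ and viewed, at most 10 in all, crops included, and the job is handed in when it is done.

Besides the shell and the picture viewer there is one more tool, called by a JSON object that holds its "op" and its "data", one argument or row to a line. carry_out: Moves the arm, as the interface text tells. Its arguments: {"type":"object","properties":{"rows":{"type":"array"},"squeeze":{"type":"number"}},"required":["rows"]}

```bash
ls; mkdir -p pics
cat > h.py <<'E'
from bench import r
import numpy as np, cv2, json
from scipy.spatial.transform import Rotation as R
def snap(n,f):
    c=r.capture(n); cv2.imwrite(f'pics/{f}.png',c['color'][:,:,::-1])
    m={k:(np.asarray(c[k]).tolist()) for k in c if k!='color'}
    json.dump(m,open(f'pics/{f}.json','w')); return c
def rot(a):
    a=np.asarray(a,float); return R.from_rotvec(a).as_matrix() if a.size==3 else (R.from_quat(a).as_matrix() if a.size==4 else a.reshape(3,3))
def ray(f,px):
    m=json.load(open(f'pics/{f}.json')); fl=210/np.tan(np.radians(m['vertical_fov'])/2)
    d=np.array([(px[0]-m['cx'])/fl,(px[1]-m['cy'])/fl,1.]); return np.array(m['origin']),rot(m['attitude'])@d
def atz(f,px,z):
    o,d=ray(f,px); return o+d*(z-o[2])/d[2]
def proj(f,P):
    m=json.load(open(f'pics/{f}.json')); fl=210/np.tan(np.radians(m['vertical_fov'])/2)
    c=rot(m['attitude']).T@(np.array(P)-np.array(m['origin'])); return np.array([m['cx']+fl*c[0]/c[2],m['cy']+fl*c[1]/c[2]])
def tri(*obs):
    A=np.zeros((3,3));b=np.zeros(3);L=[]
    for f,p in obs:
        o,d=ray(f,p); d=d/np.linalg.norm(d); M=np.eye(3)-np.outer(d,d); A+=M;b+=M@o; L.append((o,d))
    X=np.linalg.solve(A,b); return X,[float(np.linalg.norm((np.eye(3)-np.outer(d,d))@(X-o))) for o,d in L]
E
python3 - <<'E'
from h import *
for n in('side','top'):
    c=snap(n,n+'0'); print(n,{k:c[k] for k in c if k!='color'})
s=r.observe(); print(s, r.grasp_offset)
a=cv2.imread('pics/side0.png');b=cv2.imread('pics/top0.png')
E
```

```text
pics
side {'vertical_fov': 50.74284794351196, 'cx': 282.2468027853045, 'cy': 213.26293042880363, 'origin': array([ 35.6531207 , 855.53059409, 840.18448773]), 'attitude': array([-0.64299281,  2.5672855 , -1.29367841])}
top {'vertical_fov': 46.025832912886116, 'cx': 280.2239342147984, 'cy': 204.96050242850794, 'origin': array([ 360.89521978,  -64.01086957, 1172.97105207]), 'attitude': array([-2.1485988 ,  2.2022556 , -0.11702334])}
{'clock': 0.1, 'qpos': array([-1.25261463e+00,  2.59128072e-01,  2.08273562e-02,  1.33370363e+00,
        4.62409798e-06,  1.41823194e+00]), 'qd': array([ 0.00168656, -0.00020986,  0.00203476, -0.00039981, -0.00160321,
        0.00161022]), 'effort': array([ 5.06613011e-03, -5.56690907e+01,  3.45071232e+01,  1.16236348e-02,
       -1.82072822e-04,  4.26722210e-06]), 'tcp_pos': array([ 249.45082591, -490.12039222,  404.12669586]), 'orientation': array([-3.05379976e+00, -7.32356663e-01,  1.49657697e-04]), 'wrist_force': array([ 0.95863343,  0.33271259, -0.16042737]), 'wrist_torque': array([ 0.02659019, -0.04673536,  0.00970889]), 'gripper_force': 0.0, 'width': 1.002877664579491} 154.70000000000002
```

View pics/side0.png

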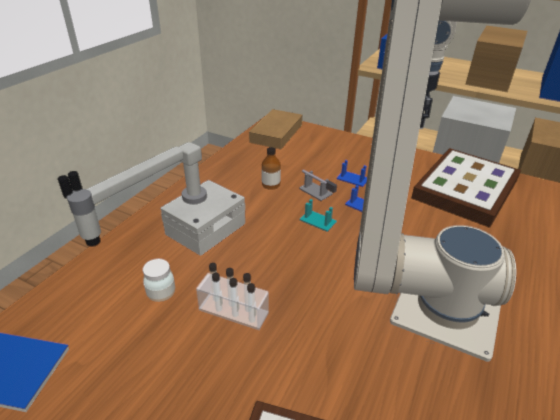

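View pics/top0.png

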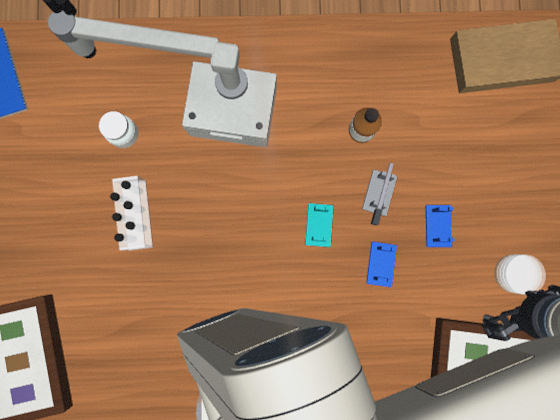

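The grey holder with the pin is at top (380,195) and side (318,185). Its look-alikes are turquoise, top (320,225), and two blue ones, top (382,264) and (439,226). Only the grey one carries a pin, so it fits. The white foot is at top (230,105) and side (205,215). The jar is at top (118,128), the bottle at (366,124) and the rack at (132,213). I'll confirm with an enlarged crop.

Run:
```python
import cv2,numpy as np
a=cv2.imread('pics/side0.png');b=cv2.imread('pics/top0.png')
def cr(i,x,y,w,h): return cv2.resize(i[y:y+h,x:x+w],(400,300),interpolation=cv2.INTER_CUBIC)
cv2.imwrite('pics/crop1.png',np.vstack([np.hstack([cr(b,340,150,80,60+0),cr(b,340,180,80,60)]),np.hstack([cr(a,285,160,80,60),cr(b,170,60,120,90)])]))
cv2.imwrite('pics/crop2.png',cv2.resize(a[170:260,150:270],(800,600),interpolation=cv2.INTER_CUBIC))
```

```text
(no output)
```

View pics/crop1.png

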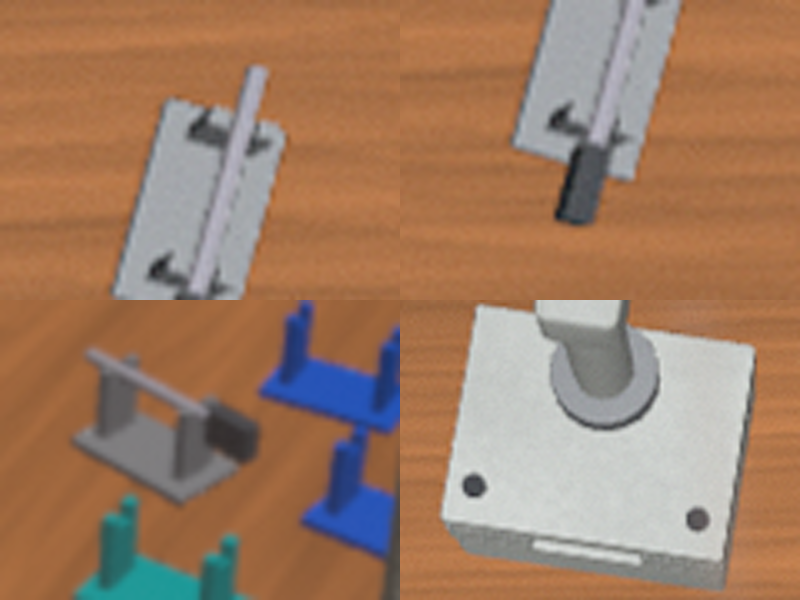

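View pics/crop2.png

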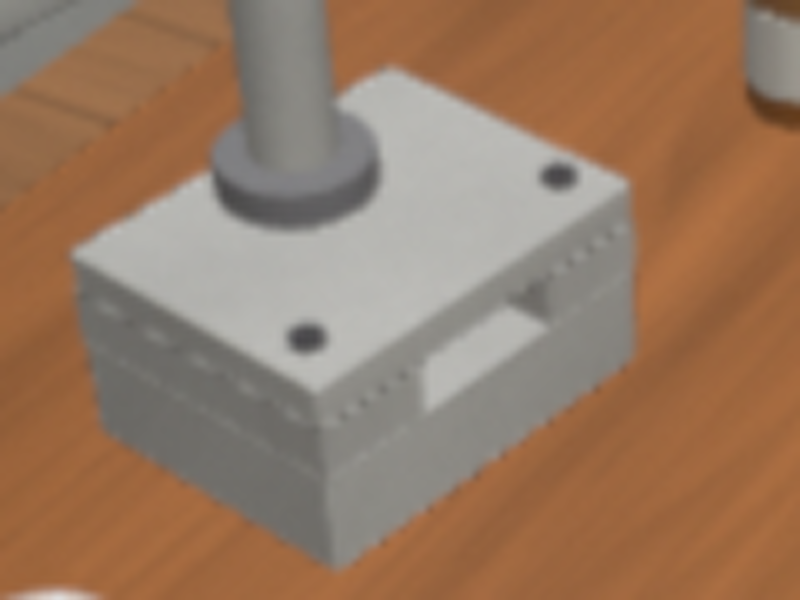

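The crop confirms it: only the grey holder carries the pin, with the tip at top (391.4,164) / side (303,170.6) and the rod-grip junction at top (378.6,209.4) / side (326.6,182.4). The foot's top corners and its pocket (sill corners at side (213.8,231.8) and (232.5,218.8)) are clear too.

Run:
```python
from h import *
np.set_printoptions(precision=1,suppress=True)
P={}
for n,t,s in [('tip',(391.2,164),(303,170.6)),('junc',(378.6,209.4),(326.6,182.4)),('FL',(182.9,126),(197.5,228.2)),('FR',(266.6,137.4),(244.5,197.5)),('BL',(193.1,61.5),(161.2,208.2)),('BR',(276.5,74.1),(208.8,180))]:
    X,e=tri(('top0',t),('side0',s)); P[n]=X; print(n,X,e)
d=P['tip']-P['junc']; print('rod len',np.linalg.norm(d),'yaw',np.degrees(np.arctan2(d[1],d[0])))
print('tip@55',atz('top0',(391.2,164),55),'junc',atz('top0',(378.6,209.4),57),'gripend z66',atz('top0',(375,224),66), atz('side0',(303,170.6),55),atz('side0',(326.6,182.4),55))
# foot fit in plane at z=100, both cams
from scipy.optimize import least_squares
cor={'FL':(-40,95),'FR':(-40,-95),'BL':(110,95),'BR':(110,-95)}
obs={'FL':((182.9,126),(197.5,228.2)),'FR':((266.6,137.4),(244.5,197.5)),'BL':((193.1,61.5),(161.2,208.2)),'BR':((276.5,74.1),(208.8,180))}
def f(p,full=False,z=100):
    out=[]
    for k,(cx,cy) in cor.items():
        c,s=np.cos(p[2]),np.sin(p[2]); W=[p[0]+c*cx-s*cy,p[1]+s*cx+c*cy,p[3] if len(p)>3 else z]
        out+=[proj('top0',W)-obs[k][0],proj('side0',W)-obs[k][1]]
    return np.ravel(out)
for p0 in ([700,50,0],[700,50,0,100]):
    q=least_squares(f,p0); print('foot',q.x[:2],np.degrees(q.x[2]),q.x[3:],q.fun)
F=q.x
for px in((213.8,231.8),(232.5,218.8)):
    W=atz('side0',px,53); c,s=np.cos(F[2]),np.sin(F[2]); dx,dy=W[:2]-F[:2]; print('sill in foot',c*dx+s*dy,-s*dx+c*dy)
```

```text
tip [ 558.5 -333.4   54.1] [0.6922781192228226, 0.6922781192227566]
junc [ 455.4 -298.4   58.4] [0.6071699356980794, 0.6071699356981972]
FL [648.1 136.1  96.9] [0.33115993881229433, 0.33115993881210776]
FR [617.1 -49.6  94.9] [1.2180577710200637, 1.2180577710203546]
BL [794.  111.5  96.1] [1.68124572659685, 1.6812457265967096]
BR [761.3 -74.9  96.6] [0.8253301440484175, 0.8253301440483942]
rod len 108.9171009896758 yaw -18.759201795314585
tip@55 [ 559. -333.   55.] junc [ 455.  -298.9   57. ] gripend z66 [ 421.5 -287.5   66. ] [ 557.2 -332.2   55. ] [ 457.8 -303.2   55. ]
foot [669.5  37.3] -9.752841121399909 [] [-1.1  0.4  0.2 -0.3  0.2  1.3  0.4 -1.2 -0.3  0.  -1.  -1.2  0.2 -0.4
 -0.5 -1.1]
foot [671.1  36.7] -9.76286977881487 [95.7] [-0.4  0.2  0.   0.6  0.5  1.1  0.1 -0.3  0.3  0.1 -1.1 -0.2  0.4 -0.4
 -0.7 -0.1]
sill in foot -43.28603076574202 41.303275555289964
sill in foot -43.55543578812549 -35.519506806851275
```

Measured: pin axis at (438,-293) with yaw about -18.5° and z about 56. Foot origin is about (670,37) with yaw -9.8°. Both match the given sizes (rod 109 mm, corner residuals about 1 px). I'll turn the tool by -134.6° (keeping joint 6 mid-range), then shift over the grip.

{"op": "carry_out", "data": {
  "rows": [
    [0,0,0.1,-1,60],
    [0,0,0.1,-1,60],
    [0,0,0.1,-1,60],
    [0,0,0.1,-1,60],
    [0,0,0.1,-1,60]
  ],
  "squeeze": 40
}}

```text
clock: 0.6
tcp_pos: [249.4, -490.1, 379.1]
orientation: [-2.757, -1.504, -0.0]
wrist_force: [-0.5, 0.8, -0.7]
width: 0.702
gripper_force: 0.0
```

{"op": "carry_out", "data": {
  "rows": [
    [0,0,0.1,-1,60],
    [0,0,0.1,-1,60],
    [0,0,0.1,-1,60],
    [0,0,0.1,-1,60],
    [0,0,0.1,-1,60]
  ]
}}

```text
clock: 1.1
tcp_pos: [249.5, -490.1, 354.1]
orientation: [-2.274, -2.166, -0.001]
wrist_force: [-0.6, -0.2, -0.6]
width: 0.702
gripper_force: 0.0
```

{"op": "carry_out", "data": {
  "rows": [
    [0,0,0.1,-1,60],
    [0,0,0.1,-1,60],
    [0,0,0.1,-1,60],
    [0,0,0.1,-1,60],
    [0,0,0.1,-1,60]
  ]
}}

```text
clock: 1.6
tcp_pos: [249.4, -490.1, 329.1]
orientation: [-1.636, -2.681, -0.001]
wrist_force: [-0.1, -0.2, -0.1]
width: 0.707
gripper_force: 0.0
```

{"op": "carry_out", "data": {
  "rows": [
    [0,0,0.1,-1,60],
    [0,0,0.1,-1,60],
    [0,0,0.1,-1,60],
    [0,0,0.1,-1,60],
    [0,0,0.1,-1,60]
  ]
}}

```text
clock: 2.1
tcp_pos: [249.4, -490.1, 304.1]
orientation: [-0.886, -3.013, -0.001]
wrist_force: [0.1, -0.7, 0.6]
width: 0.701
gripper_force: 0.0
```

{"op": "carry_out", "data": {
  "rows": [
    [0,0,0,-1,60],
    [0,0,0,-1,60],
    [0,0,0,-0.43,60],
    [0,0,0,0,60],
    [0,0,0,0,60]
  ]
}}

```text
clock: 2.6
tcp_pos: [249.5, -490.1, 304.5]
orientation: [-0.506, -3.1, -0.001]
wrist_force: [-1.0, -0.9, -0.4]
width: 0.7
gripper_force: 0.0
```

{"op": "carry_out", "data": {
  "rows": [
    [-0.23,0.5,0,0,60],
    [-0.23,0.5,0,0,60],
    [-0.23,0.5,0,0,60],
    [-0.23,0.5,0,0,60],
    [-0.23,0.5,0,0,60]
  ]
}}

```text
clock: 3.1
tcp_pos: [344.2, -388.9, 304.6]
orientation: [-0.506, -3.101, -0.0]
wrist_force: [-0.8, -0.6, -0.1]
width: 0.702
gripper_force: 0.0
```

{"op": "carry_out", "data": {
  "rows": [
    [-0.23,0.5,0,0,60],
    [-0.23,0.5,0,0,60],
    [-0.23,0.5,0,0,60],
    [-0.23,0.5,0,0,60],
    [0,0,0,0,60]
  ]
}}

```text
clock: 3.6
tcp_pos: [420.2, -307.5, 304.7]
orientation: [0.501, 3.101, 0.001]
wrist_force: [-0.9, -1.2, 1.0]
width: 0.702
gripper_force: 0.0
```

{"op": "carry_out", "data": {
  "rows": [
    [-0.12,0.2,0.2,0,50],
    [-0.13,0.2,0.3,0,50],
    [0,0,0.3,0,50],
    [0,0,0.3,0,50],
    [0,0,0,0,50]
  ]
}}

```text
clock: 4.1
tcp_pos: [436.4, -294.3, 247.4]
orientation: [-0.505, -3.097, -0.003]
wrist_force: [0.3, 0.2, -0.1]
width: 0.582
gripper_force: 0.0
```

Run:
```python
from h import *
np.set_printoptions(precision=1,suppress=True)
snap('side','side1');snap('top','top1');s=r.observe();print(s['tcp_pos'],s['orientation'])
a=cv2.imread('pics/side1.png');b=cv2.imread('pics/top1.png')
g=s['tcp_pos']-[0,0,154.7]
print(proj('side1',g),proj('top1',g))
f=lambda i,x,y:cv2.resize(i[y:y+120,x:x+80],(400,600),interpolation=cv2.INTER_CUBIC)
cv2.imwrite('pics/crop3.png',np.hstack([f(a,290,120),f(b,340,130)]))
```

```text
[ 436.9 -294.7  249.4] [-0.5 -3.1 -0. ]
[332.6 174.9] [380.6 216.1]
```

View pics/crop3.png

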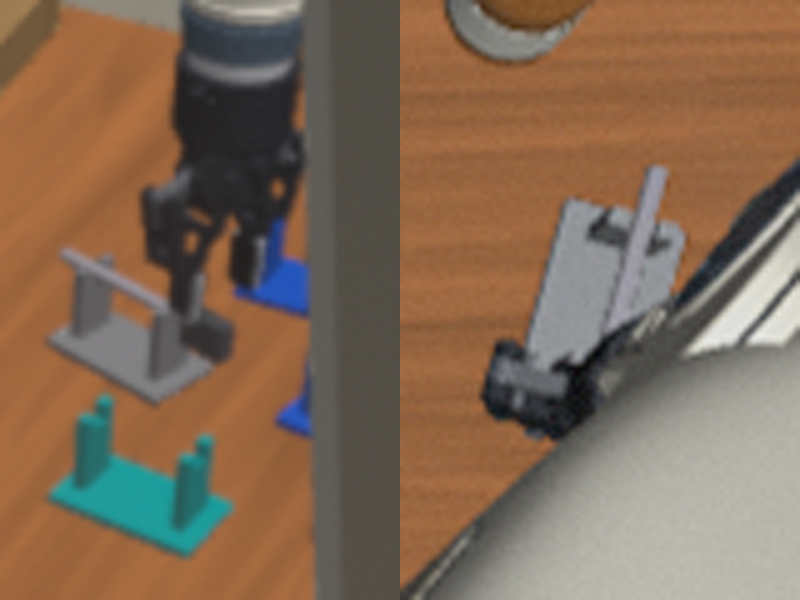

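The side crop shows the open pads straddling the grip (pads at crop (190,295) and (245,260), grip at (210,335)). The approach is right, so I'll go down and close.

{"op": "carry_out", "data": {
  "rows": [
    [-0.01,0.04,0.2,0,50],
    [0,0,0.2,0,50],
    [0,0,0.2,0,50],
    [0,0,0.2,0,50],
    [0,0,0,0,50]
  ]
}}

```text
clock: 4.7
tcp_pos: [437.7, -292.4, 208.1]
orientation: [-0.503, -3.099, -0.002]
wrist_force: [-0.4, -0.5, 0.2]
width: 0.584
gripper_force: 0.0
```

{"op": "carry_out", "data": {
  "rows": [
    [0,0,0,0,20],
    [0,0,0,0,20],
    [0,0,0,0,10],
    [0,0,0,0,8],
    [0,0,0,0,5]
  ],
  "squeeze": 40
}}

```text
clock: 5.2
tcp_pos: [438.3, -292.8, 210.1]
orientation: [0.503, 3.1, -0.001]
wrist_force: [0.1, 0.6, 1.4]
width: 0.157
gripper_force: 42.3
```

The grip is good (13.4 mm opening, 42 N, no side force). Now to lift straight up.

{"op": "carry_out", "data": {
  "rows": [
    [0,0,0,0,5],
    [0,0,-0.1,0,5],
    [0,0,-0.2,0,5],
    [0,0,-0.3,0,5],
    [0,0,-0.3,0,5]
  ],
  "squeeze": 80
}}

```text
clock: 5.7
tcp_pos: [438.0, -292.6, 255.6]
orientation: [-0.503, -3.101, -0.001]
wrist_force: [0.1, 0.0, -1.4]
width: 0.149
gripper_force: 80.1
```

{"op": "carry_out", "data": {
  "rows": [
    [0,0,-0.3,0,5],
    [0,0,-0.3,0,5],
    [0,0,-0.1,-0.7,5],
    [0,0,0,-0.75,5],
    [0,0,0,0,5]
  ]
}}

```text
clock: 6.2
tcp_pos: [438.1, -292.6, 290.5]
orientation: [0.265, 3.13, -0.001]
wrist_force: [0.1, -0.7, -1.0]
width: 0.154
gripper_force: 80.0
```

Run:
```python
from h import *
np.set_printoptions(precision=2,suppress=True)
s=r.observe();print(s['tcp_pos'],s['orientation'],s['wrist_force'],s['width'],s['gripper_force'])
snap('side','side2');snap('top','top2')
a=cv2.imread('pics/side2.png');b=cv2.imread('pics/top2.png')
f=lambda i,x,y:cv2.resize(i[y:y+120,x:x+80],(400,600),interpolation=cv2.INTER_CUBIC)
cv2.imwrite('pics/crop4.png',np.hstack([f(a,290,110),f(b,350,120)]))
```

```text
[ 438.07 -292.63  290.47] [ 0.26  3.13 -0.  ] [ 0.06 -0.75 -1.02] 0.1538937181760664 79.998300075531
```

View pics/crop4.png

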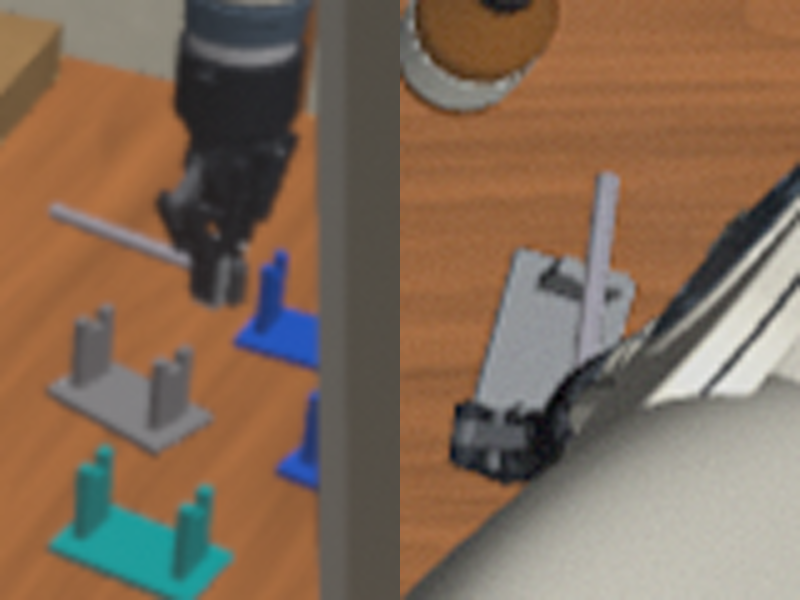

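The pin is out of the forks and level in the gripper, with its tip at side (301.4,152.4) and top (391.6,155.6). Next I check the tip position and move in front of the pocket.

Run:
```python
from h import *
np.set_printoptions(precision=1,suppress=True)
print(tri(('top2',(391.6,155.8)),('side2',(301.6,152.4))))
T=np.array([438.1,-292.6,135.4]); a=np.radians(-9.7)
print(T+128*np.array([np.cos(a),np.sin(a),0]))
```

```text
(array([ 561.3, -316.9,  131.8]), [1.9651750636639402, 1.9651750636637408])
[ 564.3 -314.2  135.4]
```

{"op": "carry_out", "data": {
  "rows": [
    [0,0.3,0,0,5],
    [0.02,0.6,0,0,5],
    [0.03,0.6,0,0,5],
    [0.03,0.6,0,0,5],
    [0.03,0.6,0,0,5]
  ]
}}

```text
clock: 6.8
tcp_pos: [455.3, -156.9, 289.6]
orientation: [-0.269, -3.13, -0.001]
wrist_force: [-0.2, -0.1, -1.8]
width: 0.149
gripper_force: 80.0
```

{"op": "carry_out", "data": {
  "rows": [
    [0.03,0.6,0,0,5],
    [0.03,0.6,0,0,5],
    [0.03,0.6,0,0,5],
    [0.03,0.6,0,0,5],
    [0.03,0.6,0,0,5]
  ]
}}

```text
clock: 7.3
tcp_pos: [473.1, -7.7, 289.7]
orientation: [-0.269, -3.13, -0.0]
wrist_force: [1.2, -0.5, -1.4]
width: 0.15
gripper_force: 80.0
```

{"op": "carry_out", "data": {
  "rows": [
    [0.03,0.6,0,0,5],
    [0.03,0.6,0,0,5],
    [0,0.3,0,0,5],
    [0,0,0,0,5],
    [0,0,0,0,5]
  ]
}}

```text
clock: 7.8
tcp_pos: [482.9, 65.3, 289.6]
orientation: [-0.266, -3.13, 0.0]
wrist_force: [0.7, 0.5, -1.5]
width: 0.152
gripper_force: 80.0
```

{"op": "carry_out", "data": {
  "rows": [
    [0,0,0.2,0,5],
    [0,0,0.3,0,5],
    [0,0,0.3,0,5],
    [0,0,0.3,0,5],
    [0,0,0.2,0,5]
  ]
}}

```text
clock: 8.3
tcp_pos: [482.8, 64.0, 223.1]
orientation: [-0.269, -3.128, 0.0]
wrist_force: [-1.1, -0.3, -1.1]
width: 0.15
gripper_force: 80.0
```

{"op": "carry_out", "data": {
  "rows": [
    [0,0,0.19,0,5],
    [0,0,0,0,5],
    [0,0,0,0,5]
  ]
}}

```text
clock: 8.6
tcp_pos: [483.4, 64.6, 215.3]
orientation: [-0.267, -3.13, 0.0]
wrist_force: [0.5, -0.1, -1.4]
width: 0.15
gripper_force: 80.0
```

Run:
```python
from h import *
np.set_printoptions(precision=2,suppress=True)
s=r.observe();print(s['tcp_pos'],s['orientation'],s['wrist_force'],s['width'],s['gripper_force'])
snap('side','side3');snap('top','top3')
a=cv2.imread('pics/side3.png');b=cv2.imread('pics/top3.png')
f=lambda i,x,y:cv2.resize(i[y:y+120,x:x+80],(400,600),interpolation=cv2.INTER_CUBIC)
cv2.imwrite('pics/crop5.png',np.hstack([f(a,185,170),f(b,195,95)]))
```

```text
[483.4   64.63 215.26] [-0.27 -3.13  0.  ] [ 0.47 -0.08 -1.37] 0.15038584114471454 79.99921202659607
```

View pics/crop5.png

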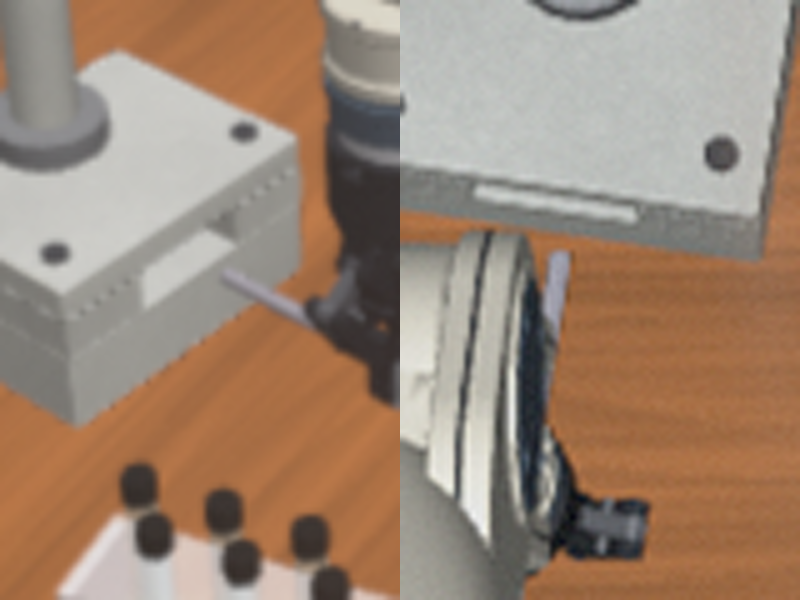

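The held pin points at the pocket. The tip is at side (230,225) and top (227,146), with sill corners at side (214,231.6) and (232.4,219), and top (210,134.4) and (242.6,139). I'll compute the tip relative to the pocket in each view, so that camera bias cancels.

Run:
```python
from h import *
np.set_printoptions(precision=1,suppress=True)
a=np.radians(-9.76); ex=np.array([np.cos(a),np.sin(a)]); ey=np.array([-ex[1],ex[0]])
for v,l,rr,t in(('side3',(214,231.6),(232.4,219),(230,225)),('top3',(210,134.4),(242.6,139),(227.2,146))):
    L=atz(v,l,53)[:2];Rr=atz(v,rr,53)[:2];T=atz(v,t,60)[:2];m=(L+Rr)/2
    print(v,'w',np.linalg.norm(L-Rr),'yaw',np.degrees(np.arctan2(*(L-Rr)[::-1]))-90,'tip rel mouth x,y',(T-m)@ex,(T-m)@ey,'mouth',m,'tip',T)
print(tri(('side3',(230,225)),('top3',(227.2,146))))
print('fk tip',np.array([483.4,64.6])+128*ex)
```

```text
side3 w 74.95617955267711 yaw -10.432058410948926 tip rel mouth x,y -20.412818807520182 -6.1060472248641045 mouth [628.6  46.9] tip [607.5  44.3]
top3 w 75.96001239707687 yaw -9.499827014057544 tip rel mouth x,y -22.65634350892915 -6.361003519442174 mouth [632.   44.3] tip [608.6  41.9]
(array([609.1,  42.1,  57.9]), [0.016142560882458794, 0.01614256088247976])
fk tip [609.5  42.9]
```

The tip is 21.5 mm before the mouth at foot y = -6.2, and both views agree. I shift to y of about -26 and go in to about 6 mm before the face.

{"op": "carry_out", "data": {
  "rows": [
    [0,-0.2,0,0,5],
    [0,-0.2,0,0,5],
    [-0.1,0,0,0,5],
    [-0.2,0,0,0,5],
    [-0.2,0,0,0,5]
  ]
}}

```text
clock: 9.2
tcp_pos: [505.6, 40.6, 215.4]
orientation: [0.267, 3.129, 0.0]
wrist_force: [-0.1, -0.1, -1.1]
width: 0.15
gripper_force: 80.0
```

{"op": "carry_out", "data": {
  "rows": [
    [-0.2,0,0,0,5],
    [-0.2,0,0,0,5],
    [-0.1,0,0,0,5],
    [-0.1,0,0,0,5],
    [0,0,0,0,5]
  ]
}}

```text
clock: 9.7
tcp_pos: [534.6, 35.8, 215.0]
orientation: [-0.267, -3.13, 0.0]
wrist_force: [0.2, 0.3, -1.4]
width: 0.157
gripper_force: 80.0
```

{"op": "carry_out", "data": {
  "rows": [
    [0,0,0,0,5],
    [-0.02,0,0,0,5],
    [-0.02,0,0,0,5],
    [0,0,0,0,5]
  ]
}}

```text
clock: 10.1
tcp_pos: [536.1, 35.4, 215.3]
orientation: [0.267, 3.13, 0.0]
wrist_force: [0.5, 0.2, -0.6]
width: 0.15
gripper_force: 80.0
```

{"op": "carry_out", "data": {
  "rows": [
    [-0.02,0,0,0,5],
    [-0.02,0,0,0,5],
    [0,0,0,0,5]
  ]
}}

```text
clock: 10.4
tcp_pos: [538.2, 35.1, 215.2]
orientation: [0.267, 3.13, 0.0]
wrist_force: [0.8, 0.2, -2.3]
width: 0.149
gripper_force: 80.0
```

{"op": "carry_out", "data": {
  "rows": [
    [-0.02,0,0,0,5],
    [0,0,0,0,5]
  ]
}}

```text
clock: 10.6
tcp_pos: [539.2, 34.9, 215.2]
orientation: [0.267, 3.13, 0.0]
wrist_force: [-0.4, 0.2, -1.0]
width: 0.148
gripper_force: 80.0
```

{"op": "carry_out", "data": {
  "rows": [
    [-0.02,0,0,0,5],
    [0,0,0,0,5]
  ]
}}

```text
clock: 10.8
tcp_pos: [540.1, 34.7, 215.2]
orientation: [0.267, 3.13, -0.0]
wrist_force: [-1.4, 0.7, -1.1]
width: 0.15
gripper_force: 80.0
```

{"op": "carry_out", "data": {
  "rows": [
    [-0.01,0,0,0,5],
    [0,0,0,0,5]
  ]
}}

```text
clock: 11.0
tcp_pos: [540.6, 34.7, 215.2]
orientation: [-0.267, -3.13, -0.0]
wrist_force: [0.2, -0.3, -0.6]
width: 0.153
gripper_force: 80.0
```

{"op": "carry_out", "data": {
  "rows": [
    [-0.01,0,0,0,5],
    [0,0,0,0,5]
  ]
}}

```text
clock: 11.2
tcp_pos: [540.8, 34.6, 215.1]
orientation: [-0.267, -3.129, -0.0]
wrist_force: [-2.9, 0.6, -0.7]
width: 0.149
gripper_force: 80.1
```

Contact is at the expected depth (61.6 against 61.5 mm), with about 10 N/mm. I add a little preload and slide towards +y, 1 mm per row.

{"op": "carry_out", "data": {
  "rows": [
    [-0.005,0.02,0,0,5],
    [0,0.02,0,0,5],
    [0,0,0,0,5]
  ]
}}

```text
clock: 11.5
tcp_pos: [541.2, 36.6, 214.9]
orientation: [-0.267, -3.129, 0.0]
wrist_force: [-5.5, -1.4, -0.1]
width: 0.148
gripper_force: 80.1
```

{"op": "carry_out", "data": {
  "rows": [
    [0,0.02,0,0,5],
    [0,0.02,0,0,5],
    [0,0.02,0,0,5]
  ]
}}

```text
clock: 11.8
tcp_pos: [541.7, 39.4, 214.9]
orientation: [-0.267, -3.129, 0.001]
wrist_force: [-5.0, -1.3, -0.9]
width: 0.146
gripper_force: 80.1
```

{"op": "carry_out", "data": {
  "rows": [
    [0,0.02,0,0,5],
    [0,0.02,0,0,5],
    [0,0.01,0,0,5]
  ]
}}

```text
clock: 12.1
tcp_pos: [542.1, 41.9, 214.9]
orientation: [-0.267, -3.129, 0.001]
wrist_force: [-4.6, -1.5, -1.5]
width: 0.151
gripper_force: 80.0
```

{"op": "carry_out", "data": {
  "rows": [
    [0,0.02,0,0,5],
    [0,0.02,0,0,5],
    [0,0.01,0,0,5]
  ]
}}

```text
clock: 12.4
tcp_pos: [542.6, 44.4, 214.9]
orientation: [-0.267, -3.129, 0.0]
wrist_force: [-3.8, -0.8, -1.3]
width: 0.149
gripper_force: 80.0
```

{"op": "carry_out", "data": {
  "rows": [
    [-0.005,0.02,0,0,5],
    [0,0.02,0,0,5],
    [0,0.01,0,0,5]
  ]
}}

```text
clock: 12.7
tcp_pos: [543.1, 46.8, 214.8]
orientation: [-0.267, -3.129, 0.001]
wrist_force: [-5.9, -1.5, -2.0]
width: 0.148
gripper_force: 80.1
```

{"op": "carry_out", "data": {
  "rows": [
    [0,0.02,0,0,5],
    [0,0.02,0,0,5],
    [0,0.01,0,0,5]
  ]
}}

```text
clock: 13.0
tcp_pos: [543.6, 49.3, 214.9]
orientation: [-0.267, -3.129, 0.001]
wrist_force: [-5.8, -1.4, -1.3]
width: 0.149
gripper_force: 80.0
```

{"op": "carry_out", "data": {
  "rows": [
    [0,0.02,0,0,5],
    [0,0.02,0,0,5],
    [0,0.01,0,0,5]
  ]
}}

```text
clock: 13.3
tcp_pos: [544.2, 51.8, 214.9]
orientation: [-0.267, -3.129, 0.0]
wrist_force: [-4.8, -1.2, -1.5]
width: 0.151
gripper_force: 80.0
```

{"op": "carry_out", "data": {
  "rows": [
    [0,0.02,0,0,5],
    [0,0.02,0,0,5],
    [0,0.01,0,0,5]
  ]
}}

```text
clock: 13.6
tcp_pos: [545.5, 54.4, 215.5]
orientation: [0.266, 3.128, 0.001]
wrist_force: [0.4, 0.8, -1.9]
width: 0.151
gripper_force: 80.0
```

The push force vanished at about y = -6, so the tip has found the hole's edge. I nudge 0.5 mm further and advance gently.

{"op": "carry_out", "data": {
  "rows": [
    [0,0.01,0,0,5],
    [-0.02,0,0,0,5],
    [-0.02,0,0,0,5],
    [0,0,0,0,5]
  ]
}}

```text
clock: 14.0
tcp_pos: [547.2, 54.3, 215.2]
orientation: [0.267, 3.13, 0.0]
wrist_force: [-0.5, 0.5, -0.9]
width: 0.152
gripper_force: 80.0
```

{"op": "carry_out", "data": {
  "rows": [
    [-0.02,0,0,0,5],
    [0,0,0,0,5]
  ]
}}

```text
clock: 14.2
tcp_pos: [548.1, 54.2, 215.2]
orientation: [0.267, 3.13, 0.0]
wrist_force: [0.3, -0.4, -1.1]
width: 0.152
gripper_force: 80.0
```

{"op": "carry_out", "data": {
  "rows": [
    [-0.02,0,0,0,5],
    [-0.03,0,0,0,5],
    [-0.03,0,0,0,5],
    [0,0,0,0,5]
  ]
}}

```text
clock: 14.6
tcp_pos: [552.1, 53.5, 215.2]
orientation: [0.267, 3.13, 0.0]
wrist_force: [-0.6, -0.2, -1.5]
width: 0.15
gripper_force: 80.0
```

{"op": "carry_out", "data": {
  "rows": [
    [0,0.02,0,0,5],
    [0,0.02,0,0,5],
    [0,0,0,0,5]
  ]
}}

```text
clock: 14.9
tcp_pos: [552.2, 55.6, 215.2]
orientation: [-0.267, -3.13, 0.0]
wrist_force: [-1.2, -1.2, -1.1]
width: 0.147
gripper_force: 80.0
```

{"op": "carry_out", "data": {
  "rows": [
    [0,-0.03,0,0,5],
    [-0.03,0,0,0,5],
    [-0.03,0,0,0,5],
    [-0.03,0,0,0,5],
    [0,0,0,0,5]
  ]
}}

```text
clock: 15.4
tcp_pos: [556.7, 53.2, 215.2]
orientation: [0.267, 3.13, 0.0]
wrist_force: [1.1, 0.7, -1.3]
width: 0.148
gripper_force: 80.0
```

{"op": "carry_out", "data": {
  "rows": [
    [-0.03,0,0,0,5],
    [-0.03,0,0,0,5],
    [-0.03,0,0,0,5],
    [0,0,0,0,5]
  ]
}}

```text
clock: 15.8
tcp_pos: [561.0, 52.4, 215.1]
orientation: [0.267, 3.13, -0.0]
wrist_force: [1.1, -0.2, -1.8]
width: 0.144
gripper_force: 80.0
```

{"op": "carry_out", "data": {
  "rows": [
    [-0.03,0,0,0,5],
    [-0.03,0,0,0,5],
    [-0.03,0,0,0,5],
    [0,0,0,0,5]
  ]
}}

```text
clock: 16.2
tcp_pos: [565.5, 51.7, 215.2]
orientation: [0.267, 3.13, 0.0]
wrist_force: [-0.3, -0.0, -1.3]
width: 0.147
gripper_force: 80.0
```

{"op": "carry_out", "data": {
  "rows": [
    [-0.03,0,0,0,5],
    [-0.03,0,0,0,5],
    [-0.03,0,0,0,5],
    [0,0,0,0,5]
  ]
}}

```text
clock: 16.6
tcp_pos: [569.9, 50.9, 215.2]
orientation: [0.267, 3.13, -0.0]
wrist_force: [0.5, -0.4, -1.7]
width: 0.148
gripper_force: 80.0
```

{"op": "carry_out", "data": {
  "rows": [
    [-0.02,0,0,0,5],
    [-0.02,0,0,0,5],
    [-0.02,0,0,0,5],
    [-0.02,0,0,0,5],
    [0,0,0,0,5]
  ]
}}

```text
clock: 17.1
tcp_pos: [573.8, 50.3, 215.2]
orientation: [0.267, 3.13, -0.0]
wrist_force: [0.3, -0.3, -1.3]
width: 0.148
gripper_force: 80.0
```

{"op": "carry_out", "data": {
  "rows": [
    [-0.02,0,0,0,5],
    [-0.02,0,0,0,5],
    [-0.02,0,0,0,5],
    [0,0,0,0,5]
  ]
}}

```text
clock: 17.5
tcp_pos: [576.7, 49.7, 215.2]
orientation: [0.267, 3.13, -0.0]
wrist_force: [-0.2, -0.7, -1.7]
width: 0.147
gripper_force: 80.0
```

{"op": "carry_out", "data": {
  "rows": [
    [-0.02,0,0,0,5],
    [0,0,0,0,5]
  ]
}}

```text
clock: 17.7
tcp_pos: [577.7, 49.6, 215.2]
orientation: [0.267, 3.13, 0.0]
wrist_force: [0.8, 0.2, -1.8]
width: 0.148
gripper_force: 80.0
```

{"op": "carry_out", "data": {
  "rows": [
    [-0.01,0,0,0,5],
    [0,0,0,0,5]
  ]
}}

```text
clock: 17.9
tcp_pos: [578.1, 49.5, 215.2]
orientation: [0.267, 3.13, 0.0]
wrist_force: [0.2, 0.4, -1.6]
width: 0.147
gripper_force: 80.0
```

{"op": "carry_out", "data": {
  "rows": [
    [-0.01,0,0,0,5],
    [0,0,0,0,5]
  ]
}}

```text
clock: 18.1
tcp_pos: [578.4, 49.5, 215.1]
orientation: [-0.267, -3.13, 0.0]
wrist_force: [-1.7, 0.4, -0.9]
width: 0.147
gripper_force: 80.0
```

The tip touched the hole's end at about 34.5 mm with under 2 N. Now to release and rise straight up.

{"op": "carry_out", "data": {
  "rows": [
    [0,0,0,0,14],
    [0,0,0,0,18],
    [0,0,0,0,30],
    [0,0,0,0,45],
    [0,0,0,0,45]
  ],
  "squeeze": 20
}}

```text
clock: 18.6
tcp_pos: [578.7, 49.4, 215.3]
orientation: [0.267, 3.13, 0.0]
wrist_force: [0.4, -1.1, -0.9]
width: 0.525
gripper_force: 0.0
```

{"op": "carry_out", "data": {
  "rows": [
    [0,0,0,0,45],
    [0,0,-0.1,0,45],
    [0,0,-0.2,0,45],
    [0,0,-0.3,0,45],
    [0,0,-0.3,0,45]
  ]
}}

```text
clock: 19.1
tcp_pos: [578.6, 49.5, 261.4]
orientation: [0.267, 3.13, -0.0]
wrist_force: [-0.2, -0.4, -0.6]
width: 0.528
gripper_force: 0.0
```

{"op": "carry_out", "data": {
  "rows": [
    [0,0,-0.4,0,45],
    [0.2,0,-0.4,0,45],
    [0.3,0,-0.4,0,45],
    [0.3,0,0,0,45],
    [0,0,0,0,45]
  ]
}}

```text
clock: 19.6
tcp_pos: [537.9, 56.5, 321.9]
orientation: [0.266, 3.129, 0.0]
wrist_force: [0.4, -0.6, -0.7]
width: 0.527
gripper_force: 0.0
```

{"op": "carry_out", "data": {
  "rows": [
    [0.4,0,0,0,45],
    [0.4,0,0,0,45],
    [0.4,0,0,0,45],
    [0,0,0,0,45],
    [0,0,0,0,45]
  ]
}}

```text
clock: 20.1
tcp_pos: [480.6, 66.3, 320.6]
orientation: [0.267, 3.129, 0.0]
wrist_force: [0.9, -0.4, -0.7]
width: 0.527
gripper_force: 0.0
```

Run:
```python
from h import *
snap('side','side4');snap('top','top4')
a=cv2.imread('pics/side4.png');b=cv2.imread('pics/top4.png')
f=lambda i,x,y:cv2.resize(i[y:y+120,x:x+80],(400,600),interpolation=cv2.INTER_CUBIC)
cv2.imwrite('pics/crop6.png',np.hstack([f(a,185,170),f(b,195,95)]))
```

```text
(no output)
```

View pics/crop6.png

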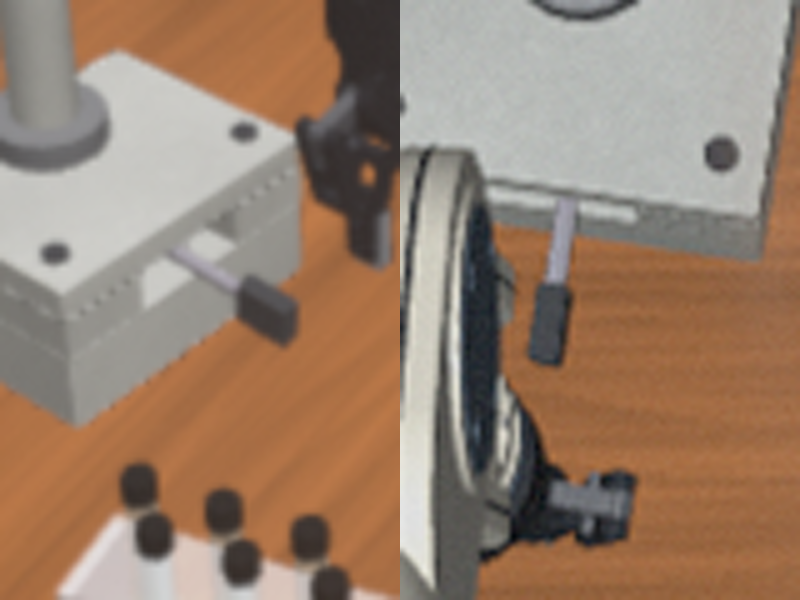

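The pin sits in the foot, drooping slightly and pointing along the pocket, with the gripper clear. Its rod-grip junction is at top (226.2,151.8). I check its distance from the mouth (about 35 mm when home), then hand in.

Run:
```python
from h import *
a=np.radians(-9.76); ex=np.array([np.cos(a),np.sin(a)])
L=atz('top4',(210,134.4),53)[:2];Rr=atz('top4',(242.6,139),53)[:2]
x=(atz('top4',(226.2,151.8),56)[:2]-(L+Rr)/2)@ex; print('junction before mouth',x,'tip depth',x+110-40)
if x+70>29: print(r.job_done())
```

```text
junction before mouth -35.53465426205893 tip depth 34.46534573794108
the job is handed in; nothing more can be done
None
```

The pin is in the locking hole at about 34.5 mm deep, released, with the gripper clear; the push stayed around 6 N, I kept the arm clear of the rack, bottle and jar, and the job is handed in (no verdict was returned).

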